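Load sleeve and end cap on the assembly spindle

TASK

Load the upright spindle of the aluminium carrier plate for the next station: first slide the tall black sleeve (not the short one) over the spindle until it rests fully down on the spindle's foot, then set the hollow aluminium end cap on top of the sleeve, open side down as it stands now, so that it covers the spindle's tip. Let both go, sitting level.

Things in the scene. Friction and masses are not known exactly. Their poses are not given: they have to be found in the camera images.
- carrier: Fixed square aluminium plate, 110 x 110 x 12 mm, turned anyhow about the vertical. On its middle a round steel foot 68 mm across, its flat top 18 mm above the table; from it rises one steel spindle, 14 mm in diameter, to 80 mm above the table, its last 10 mm tapering to 6 mm. Origin on the spindle's axis at the plate's underside (table height); z up, x and y along the plate's edges.
- spindle_tip (a point): The top end of the spindle, on its axis, 80 mm above the table.
- sleeve_center (a point): Centre of the tall black plastic sleeve, an upright tube open at both ends: 44 mm outside, 30 mm bore, 44 mm high (centre 22 mm up), 50 g; z along its axis. Goes over the spindle with 8 mm to spare all round. Not wanted: a black sleeve as wide but 20 mm high. Sleeves, cap and a flat ring (62 mm across, not wanted) stand in any order, two each side of the carrier, 100 mm or more apart.
- cap_center (a point): Centre (24 mm above its underside) of the aluminium end cap: a round cup standing mouth down, 50 mm outside, side 42 mm high, its closed flat top with a boss 18 mm across and 6 mm high (48 mm in all), 110 g; z along its axis, up. Blind bore from below, 32 mm across, 26 mm deep. On the seated sleeve its underside is 62 mm above the table. Grip it, like the sleeve, across its outside.

How it is judged:
By the outcome, as a careful person would: the job done as asked, in the order asked, and still so for the second after the job is handed in, with the robot touching nothing.
It also fails if it takes over 58 s, if anything falls off the work surface, if the arm or the gripper's body presses on something with over 40 N, if the wrist force passes 120 N, or if a joint passes its speed limit or range.

ROBOT

A 6-joint arm with a two-finger parallel gripper is mounted at the origin on the work surface. World frame = base frame: x ahead of the robot, y to its left, z up, the work surface at z = 0. Lengths are in m, angles in rad, forces in N, time in s.
With the tool pointing down it reaches from about 0.3 to 0.775 m from the base axis. Payload 14.6 kg.
Tool frame: the origin (TCP) lies on the centre line of the jaws, within the pads' length; the fingertips stand 22 mm ahead of it and the grasp point (between the pads) lies 3 mm ahead of it; z points along the fingers, y is the line along which they close (so a half turn about z gives the same grasp; the last joint's range is limited). The gripper opens to 85 mm and grips with 20 to 120 N. Pads are 22 mm wide; open, the fingers measure 114 mm over their backs; the gripper's body (76 mm by 85 mm) begins 54 mm behind the grasp point. The pads swing forward as they close: fully open they stand 13 mm farther back than shut.
Start: joints at [-1.414, 0.3, 1.521, -0, 1.321, -0.067], TCP at [0.122, -0.536, 0.253] pointing down, gripper open.
Joint ranges: [-3.03, 3.03], [-0.79, 2.21], [0.23, 2.52], [-1.04, 4.18], [0, 3.07], [-2.55, 2.55]. Speed limits (rad/s): [2.22, 2.22, 2.57, 3.14, 3.14, 3.14].

INTERFACE

Orientations are given as a rotation vector (axis times angle).
In Python, from cell import get_state, capture, camera_model, sign_off gives the robot as it stands.
- The arm moves only by the tool move_arm, never from a script. Its argument "series" is a list of rows, each a list of 3 entries, a list of its own where there are three numbers: the opening, from -1 (shut) to 1 (fully open), then the shift along the world's x, y, z in mm, then the turn, a rotation vector about the world's x, y, z in rad. A call has 1 to 20 rows; each row shifts and turns the commanded pose from where the row before left it; what a row does not reach is not made up. A row lasts 1/12 s, in which the tool goes at most 41.7 mm and 7.16 degrees, less where a joint would pass 70% of its speed; a pose out of reach is approached as far as the arm can. A call with a gripper value outside its range is refused whole. The fingers move at their own pace and stop on an object; "squeeze" is the grip in N (left out, the last holds). Time passes only in rows, so rows that do not move let the fingers close. It gives the time, the measured TCP pose, the force, the opening and the grip force at its end, in the units of the state.
- get_state(): the state, without advancing time (a new reading comes with each control period).
- capture(name): name is "side" or "top" or "wrist"; returns (picture, depth): 420x560x3 uint8, red, green, blue; 420x560 float32, m along the optical axis (not along the pixel's ray), 0 where there is no reading.
- camera_model(name): a dict with "K" (3x3 intrinsics, pixels), "rvec" (rotation vector, rad) and "tvec" (3), from world to camera coordinates, as OpenCV has them. Camera axes: x right, y down, z forward; pixel columns grow to the right and rows downward; lengths in m; the calibration is good to about 2 mm. A picture is of the moment at which its call begins: read the wrist's pose just before it. camera_model takes no time and is no camera call; for the wrist camera it gives the pose at the moment of the call.
- sign_off(): hands the job in; it is judged then, once.
The state is a dict: "time": time; "q": joint angles; "dq": joint speeds; "joint_efforts": joint torques, N m; "tool_pos": TCP position; "eef_rot": TCP orientation; "wrist_force": force on the tool from outside, world axes, zero at the start; "torque": the same for the moment, N m; "width": finger opening in m; "grasp_force": force on a finger pad.
Only numpy, scipy, OpenCV 4.12 (cv2) and the standard library are available. Lean on these libraries where they do the work, as an engineer would, in place of code of your own. Each camera call takes 0.05 s, during which the arm holds its last target. There are 200 camera calls.

## Working session

There is one attempt and no reset: what is moved stays moved. The work goes in short steps, Python scripts to look and compute and a tool call to move; the robot and the scene stay as the last step left them, time stands still between calls to the robot, and variables do not carry over. Pictures are saved under pics/ and viewed, at most 10 in all, crops included, and the job is handed in when it is done.

Besides the shell and the picture viewer there is one more tool, called after "Request:" as a command line: name --argument value ..., lists and objects as JSON in quotes. move_arm: Moves the arm, as the interface text tells. Its arguments: {"type":"object","properties":{"series":{"type":"array","items":{"type":"array"}},"squeeze":{"type":"number"}},"required":["series"]}

```bash
mkdir -p pics
cat > h.py <<'E'
import numpy as np, cv2
from cell import *
def cloud(n):
    m=camera_model(n); p,d=capture(n)
    R=cv2.Rodrigues(np.array(m["rvec"],float))[0]; t=np.array(m["tvec"],float).ravel(); K=np.array(m["K"])
    v,u=np.mgrid[:d.shape[0],:d.shape[1]]
    c=np.stack([(u-K[0,2])/K[0,0]*d,(v-K[1,2])/K[1,1]*d,d],-1)
    w=(c-t)@R; w[d==0]=np.nan
    return p,d,w
E
python3 - <<'E'
from h import *
s=get_state();print(s)
for n in("top","side"):
    p,d,w=cloud(n);np.savez(n,p=p,w=w);cv2.imwrite(f"pics/{n}0.png",p[...,::-1])
    m=camera_model(n);print(n,-cv2.Rodrigues(np.array(m["rvec"],float))[0].T@np.array(m["tvec"]).ravel())
    z=w[...,2]
    k=((z>.006)&(z<.15)).astype(np.uint8)
    c,l,st,ce=cv2.connectedComponentsWithStats(k)
    for i in range(1,c):
        if st[i,4]>80:
            q=w[l==i];print(st[i],np.nanmin(q,0).round(3),np.nanmax(q,0).round(3),np.nanpercentile(q[:,2],95).round(4))
E
```

```text
{'time': 0.0, 'q': array([-1.41358925e+00,  3.00455597e-01,  1.52161640e+00, -6.01096975e-06,
        1.32067077e+00, -6.65732281e-02]), 'dq': array([ 0.00035365,  0.00085984,  0.00124463,  0.00090738,  0.00140016,
       -0.00042644]), 'joint_efforts': array([-6.11997689e-05, -5.43500197e+01, -3.61792946e+01, -6.78702509e-05,
        3.98212564e-03,  3.66380675e-05]), 'tool_pos': array([ 0.12203097, -0.5360708 ,  0.25271485]), 'eef_rot': array([-3.12080597e+00, -3.50654361e-01,  9.09455025e-05]), 'wrist_force': array([-0.10094296,  0.27503122,  0.84246278]), 'torque': array([-0.03350145,  0.01529753,  0.06190338]), 'grasp_force': 0.0, 'width': 0.0853542164560938}
top [ 0.36531218 -0.01902315  0.8783831 ]
[ 207   31  121   76 8417] [ 0.786 -0.137  0.006] [0.94  0.135 0.096] 0.0908
[ 335   31  125   75 8504] [ 0.786 -0.437  0.006] [ 0.94  -0.164  0.096] 0.091
[  73   32  128   75 8986] [0.786 0.163 0.006] [0.939 0.436 0.095] 0.0907
[ 490   47   70  146 8173] [ 0.565 -0.732  0.006] [ 0.878 -0.553  0.126] 0.1205
[   0   48   44  147 5095] [0.565 0.551 0.006] [0.877 0.666 0.124] 0.1196
[
[... 1192 characters left out ...]
[ 0.442 -0.336  0.006] [ 0.491 -0.282  0.05 ] 0.0454
[273 144  21  15 121] [ 0.568 -0.294  0.006] [ 0.627 -0.227  0.014] 0.0116
[183 172  39  54 366] [ 0.718 -0.106  0.007] [0.745 0.095 0.029] 0.026
[ 243  206   61   47 1505] [ 0.454 -0.042  0.006] [0.588 0.095 0.082] 0.0375
[157 245  16  15 176] [0.721 0.174 0.006] [0.754 0.209 0.029] 0.026
[ 436  244  114   85 6713] [-0.123 -0.072  0.006] [0.123 0.127 0.15 ] 0.1399
[205 279  21  26 431] [0.552 0.232 0.006] [0.595 0.279 0.048] 0.0451
[249 329  21  22 264] [0.422 0.303 0.006] [0.465 0.348 0.023] 0.0219
[   0  347  146   73 5475] [0.563 0.554 0.006] [0.869 0.623 0.126] 0.1198
[249 405  30  15 358] [0.337 0.494 0.125] [0.383 0.527 0.133] 0.132
```

View pics/top0.png

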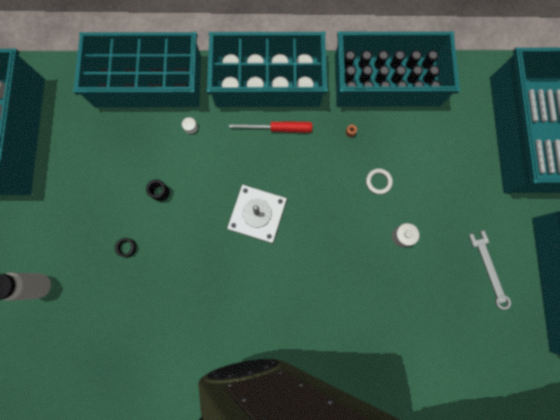

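The picture shows the tall sleeve at about (158,190), the short sleeve at (126,247), the cap at (407,235), the ring at (379,181) and the carrier at (257,213). Next I'll fit exact centres.

```bash
cat >> h.py <<'E'
def fit(w,c,zlo,zhi,r=.045):
    q=w[(np.abs(w[...,0]-c[0])<r)&(np.abs(w[...,1]-c[1])<r)&(w[...,2]>zlo)&(w[...,2]<zhi)]
    (x,y),R=cv2.minEnclosingCircle(q[:,:2].astype(np.float32))
    return len(q),np.round([x,y,R,np.median(q[:,2])],4),q[:,:2].mean(0).round(4)
E
python3 - <<'E'
from h import *
for n in("top","side"):
    w=np.load(n+".npz")["w"]
    print(n,"sleeve",fit(w,(.574,.252),.040,.052))
    print("captop",fit(w,(.468,-.311),.038,.045),"boss",fit(w,(.468,-.311),.046,.055))
    print("foot",fit(w,(.522,.025),.0155,.024),"tip",fit(w,(.522,.025),.07,.09),"spindle",fit(w,(.522,.025),.03,.09))
    print("plate",fit(w,(.522,.025),.008,.014,.09))
E
```

```text
top sleeve (168, array([0.5749, 0.2527, 0.0222, 0.0442]), array([0.5749, 0.2523]))
captop (316, array([ 0.4686, -0.312 ,  0.0251,  0.0427]), array([ 0.4682, -0.3111])) boss (57, array([ 0.4629, -0.3128,  0.0175,  0.049 ]), array([ 0.4675, -0.3123]))
foot (621, array([0.5177, 0.0239, 0.0505, 0.0186]), array([0.5216, 0.0242])) tip (30, array([0.5216, 0.0239, 0.0063, 0.0757]), array([0.5217, 0.024 ])) spindle (53, array([0.522 , 0.0241, 0.0068, 0.0712]), array([0.5204, 0.0236]))
plate (1252, array([0.5219, 0.0246, 0.0759, 0.0124]), array([0.5209, 0.0238]))
side sleeve (155, array([0.5735, 0.2556, 0.0228, 0.043 ]), array([0.5734, 0.2565]))
captop (135, array([ 0.4676, -0.3077,  0.026 ,  0.0412]), array([ 0.4667, -0.3066])) boss (13, array([ 0.4673, -0.3087,  0.0088,  0.0476]), array([ 0.467 , -0.3085]))
foot (343, array([0.5221, 0.023 , 0.0477, 0.0178]), array([0.5205, 0.03  ])) tip (18, array([0.5185, 0.0307, 0.0042, 0.0754]), array([0.5205, 0.0295])) spindle (88, array([0.5203, 0.0279, 0.0078, 0.0569]), array([0.5199, 0.0303]))
plate (884, array([0.5219, 0.0274, 0.0755, 0.0112]), array([0.5177, 0.0347]))
```

Request:
move_arm --series '[[1,[15,26,0],[0,0,0]],[1,[15,26,0],[0,0,0]],[1,[15,26,0],[0,0,0]],[1,[15,26,0],[0,0,0]],[1,[15,26,0],[0,0,0]],[1,[15,26,0],[0,0,0]],[1,[15,26,0],[0,0,0]],[1,[15,26,0],[0,0,0]],[1,[15,26,0],[0,0,0]],[1,[15,26,0],[0,0,0]],[1,[15,26,0],[0,0,0]],[1,[15,26,0],[0,0,0]],[1,[15,26,0],[0,0,0]],[1,[15,26,0],[0,0,0]],[1,[15,26,0],[0,0,0]]]' --squeeze 40

```text
time: 1.35
tool_pos: [0.3474, -0.1448, 0.2533]
eef_rot: [3.122, 0.351, -0.0]
wrist_force: [0.3, -0.4, 0.1]
width: 0.0855
grasp_force: 0.0
```

Request:
move_arm --series '[[1,[15,26,0],[0,0,0]],[1,[15,26,0],[0,0,0]],[1,[15,26,0],[0,0,0]],[1,[15,26,0],[0,0,0]],[1,[15,26,0],[0,0,0]],[1,[15,26,0],[0,0,0]],[1,[15,26,0],[0,0,0]],[1,[15,26,0],[0,0,0]],[1,[15,26,0],[0,0,0]],[1,[15,26,0],[0,0,0]],[1,[15,26,0],[0,0,0]],[1,[15,26,0],[0,0,0]],[1,[15,26,0],[0,0,0]],[1,[15,26,0],[0,0,0]],[1,[10,20,0],[0,0,0]],[1,[0,0,0],[0,0,0]],[1,[0,0,0],[0,0,0]]]'

```text
time: 2.77
tool_pos: [0.5669, 0.2384, 0.2523]
eef_rot: [3.121, 0.353, -0.002]
wrist_force: [-0.4, -0.1, -0.2]
width: 0.0856
grasp_force: 0.0
```

Run:
```python
from h import *
p,d,w=cloud("wrist");cv2.imwrite("pics/w1.png",p[...,::-1])
print(fit(w,(.574,.253),.037,.055),get_state()["tool_pos"])
```

```text
(637, array([0.5743, 0.2521, 0.022 , 0.0436]), array([0.5749, 0.2524])) [0.56679652 0.2375874  0.25262892]
```

View pics/w1.png

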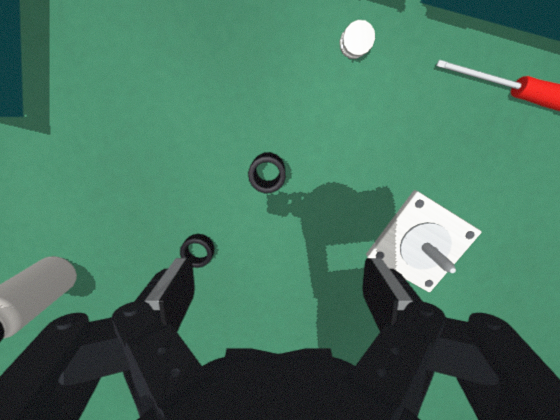

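The wrist view shows the tall sleeve at (267,173) and the short one at (198,250). Its centre agrees with the top camera, so I'm going down to it.

Request:
move_arm --series '[[1,[7.5,15,0],[0,0,0]],[1,[0,0,-25],[0,0,0]],[1,[0,0,-25],[0,0,0]],[1,[0,0,-25],[0,0,0]],[1,[0,0,-25],[0,0,0]],[1,[0,0,-25],[0,0,0]],[1,[0,0,-25],[0,0,0]],[1,[0,0,-25],[0,0,0]],[1,[0,0,-20],[0,0,0]],[1,[0,0,-15],[0,0,0]],[1,[0,0,-12],[0,0,0]],[1,[0,0,0],[0,0,0]],[1,[0,0,0],[0,0,0]]]'

```text
time: 3.9
tool_pos: [0.5746, 0.2522, 0.0316]
eef_rot: [3.122, 0.35, -0.0]
wrist_force: [0.2, 0.6, 0.2]
width: 0.0851
grasp_force: 0.0
```

Request:
move_arm --series '[[-1,[0,0,0],[0,0,0]],[-1,[0,0,0],[0,0,0]],[-1,[0,0,0],[0,0,0]],[-1,[0,0,0],[0,0,0]],[-1,[0,0,0],[0,0,0]],[-1,[0,0,0],[0,0,0]],[-1,[0,0,0],[0,0,0]],[-1,[0,0,0],[0,0,0]],[-1,[0,0,0],[0,0,0]],[-1,[0,0,0],[0,0,0]]]'

```text
time: 4.73
tool_pos: [0.575, 0.2529, 0.0323]
eef_rot: [-3.122, -0.351, -0.002]
wrist_force: [-1.8, -1.7, 6.5]
width: 0.0423
grasp_force: 41.2
```

Request:
move_arm --series '[[-1,[0,0,10],[0,0,0]],[-1,[0,0,20],[0,0,0]],[-1,[0,0,25],[0,0,0]],[-1,[0,0,25],[0,0,0]],[-1,[0,0,20],[0,0,0]],[-1,[0,0,0],[0,0,0]],[-1,[0,0,0],[0,0,0]]]'

```text
time: 5.32
tool_pos: [0.5749, 0.2529, 0.1327]
eef_rot: [-3.121, -0.351, -0.003]
wrist_force: [1.2, 0.4, -1.0]
width: 0.0422
grasp_force: 40.6
```

Request:
move_arm --series '[[-1,[-3,-12,0],[0,0,0]],[-1,[-4,-20,0],[0,0,0]],[-1,[-5,-20,0],[0,0,0]],[-1,[-5,-20,0],[0,0,0]],[-1,[-5,-20,0],[0,0,0]],[-1,[-5,-20,0],[0,0,0]],[-1,[-5,-20,0],[0,0,0]],[-1,[-5,-20,0],[0,0,0]],[-1,[-5,-20,0],[0,0,0]],[-1,[-4,-20,0],[0,0,0]],[-1,[-4,-20,0],[0,0,0]],[-1,[-3,-16,0],[0,0,0]],[-1,[0,0,0],[0,0,0]],[-1,[0,0,0],[0,0,0]]]'

```text
time: 6.48
tool_pos: [0.5208, 0.0239, 0.1305]
eef_rot: [-3.122, -0.348, 0.003]
wrist_force: [-0.1, 0.4, -0.8]
width: 0.0421
grasp_force: 40.7
```

Run:
```python
from h import *
for n in("side","top","wrist"):
    p,d,w=cloud(n);cv2.imwrite(f"pics/{n}2.png",p[...,::-1])
    print(n,fit(w,(.522,.025),.118,.16,.024), fit(w,(.522,.025),.06,.09,.03))
s=get_state();print(s["tool_pos"],s["wrist_force"],s["width"])
a=cv2.imread("pics/side2.png")[150:300,180:360];b=cv2.imread("pics/wrist2.png")
cv2.imwrite("pics/c2.png",np.hstack([cv2.resize(a,(480,400)),cv2.resize(b,(320,400))]))
```

```text
side (83, array([0.5155, 0.0251, 0.0261, 0.1348]), array([0.5058, 0.027 ])) (36, array([0.5193, 0.0282, 0.0079, 0.0704]), array([0.5201, 0.0301]))
top (0, array([ 0.,  0.,  0., nan]), array([nan, nan])) (0, array([ 0.,  0.,  0., nan]), array([nan, nan]))
wrist (8780, array([0.5224, 0.0222, 0.0273, 0.1412]), array([0.5236, 0.0236])) (6, array([0.528 , 0.0253, 0.0025, 0.0608]), array([0.5283, 0.0253]))
[0.52136617 0.02523526 0.13087936] [-8.09739377e-04  1.05524724e+00 -1.10959860e+00] 0.042006118757884674
  return _methods._mean(a, axis=axis, dtype=dtype,
  ret = ret.dtype.type(ret / rcount)
h.py:13: RuntimeWarning: Mean of empty slice.
  return len(q),np.round([x,y,R,np.median(q[:,2])],4),q[:,:2].mean(0).round(4)
  ret = um.true_divide(
```

View pics/c2.png

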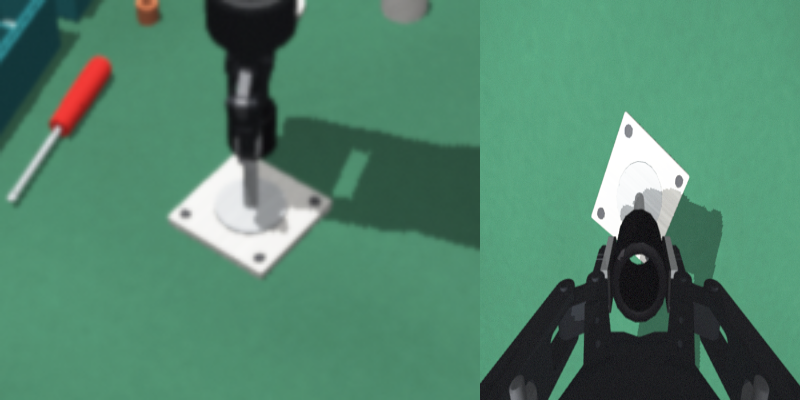

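The side view shows the sleeve upright, directly above the spindle. The wrist view shows its bore at about (640,270) in the crop. I'm lowering it now.

Request:
move_arm --series '[[-1,[0.5,0,-10],[0,0,0]],[-1,[0,0,-12],[0,0,0]],[-1,[0,0,-12],[0,0,0]],[-1,[0,0,-12],[0,0,0]],[-1,[0,0,-12],[0,0,0]],[-1,[0,0,-10],[0,0,0]],[-1,[0,0,-8],[0,0,0]],[-1,[0,0,0],[0,0,0]],[-1,[0,0,0],[0,0,0]],[-1,[0,0,-1],[0,0,0]],[-1,[0,0,-1],[0,0,0]],[-1,[0,0,-1],[0,0,0]],[-1,[0,0,0],[0,0,0]]]'

```text
time: 7.72
tool_pos: [0.5221, 0.0247, 0.0524]
eef_rot: [3.122, 0.351, 0.001]
wrist_force: [-0.2, 0.1, -0.7]
width: 0.042
grasp_force: 40.7
```

Request:
move_arm --series '[[-1,[0,0,-1],[0,0,0]],[-1,[0,0,0],[0,0,0]]]'

```text
time: 7.88
tool_pos: [0.5221, 0.0247, 0.0513]
eef_rot: [-3.122, -0.351, -0.0]
wrist_force: [-0.4, 0.3, -0.6]
width: 0.0424
grasp_force: 40.7
```

Request:
move_arm --series '[[-1,[0,0,-1],[0,0,0]],[-1,[0,0,0],[0,0,0]]]'

```text
time: 8.05
tool_pos: [0.5221, 0.0247, 0.0503]
eef_rot: [3.122, 0.351, 0.0]
wrist_force: [-0.6, 0.9, -1.1]
width: 0.0422
grasp_force: 40.8
```

Request:
move_arm --series '[[-1,[0,0,-0.7],[0,0,0]],[-1,[0,0,0],[0,0,0]]]'

```text
time: 8.22
tool_pos: [0.5222, 0.0247, 0.0503]
eef_rot: [3.122, 0.351, 0.0]
wrist_force: [-5.5, -0.7, 9.9]
width: 0.0425
grasp_force: 41.9
```

Request:
move_arm --series '[[-1,[0,0,-0.7],[0,0,0]],[-1,[0,0,0],[0,0,0]]]'

```text
time: 8.38
tool_pos: [0.5222, 0.0247, 0.0502]
eef_rot: [3.122, 0.351, 0.0]
wrist_force: [-10.2, -0.7, 20.9]
width: 0.0423
grasp_force: 43.0
```

Contact at the expected height. I'm releasing and rising.

Request:
move_arm --series '[[-1,[0,0,1],[0,0,0]],[1,[0,0,0],[0,0,0]],[1,[0,0,0],[0,0,0]],[1,[0,0,0],[0,0,0]],[1,[0,0,0],[0,0,0]],[1,[0,0,0],[0,0,0]],[1,[0,0,0],[0,0,0]],[1,[0,0,0],[0,0,0]],[1,[0,0,10],[0,0,0]],[1,[0,0,20],[0,0,0]],[1,[0,0,25],[0,0,0]],[1,[0,0,25],[0,0,0]],[1,[0,0,25],[0,0,0]],[1,[0,0,25],[0,0,0]],[1,[0,0,25],[0,0,0]],[1,[0,0,25],[0,0,0]],[1,[0,0,20],[0,0,0]],[1,[0,0,0],[0,0,0]]]'

```text
time: 9.88
tool_pos: [0.523, 0.0247, 0.2549]
eef_rot: [3.121, 0.351, 0.011]
wrist_force: [0.7, 1.6, 0.7]
width: 0.0854
grasp_force: 0.0
```

Request:
move_arm --series '[[1,[-4,-20,0],[0,0,0]],[1,[-4,-25,0],[0,0,0]],[1,[-4,-25,0],[0,0,0]],[1,[-4,-25,0],[0,0,0]],[1,[-4,-25,0],[0,0,0]],[1,[-4,-25,0],[0,0,0]],[1,[-4,-25,0],[0,0,0]],[1,[-4,-25,0],[0,0,0]],[1,[-4,-25,0],[0,0,0]],[1,[-4,-25,0],[0,0,0]],[1,[-4,-25,0],[0,0,0]],[1,[-4,-25,0],[0,0,0]],[1,[-4,-25,0],[0,0,0]],[1,[-2,-15,0],[0,0,0]],[1,[0,0,0],[0,0,0]],[1,[0,0,0],[0,0,0]]]'

```text
time: 11.22
tool_pos: [0.4679, -0.3103, 0.2496]
eef_rot: [-3.122, -0.349, 0.001]
wrist_force: [-0.4, 0.1, -0.5]
width: 0.0851
grasp_force: 0.0
```

```bash
python3 - <<'E' 2>/dev/null
from h import *
p,d,w=cloud("wrist")
print("cap",fit(w,(.468,-.311),.038,.046),"boss",fit(w,(.468,-.311),.0465,.055,.03))
print(get_state()["tool_pos"])
p,d,w=cloud("top")
print("sleeve",fit(w,(.522,.025),.057,.068),"tip",fit(w,(.522,.025),.072,.09))
a=p[170:250,210:310,::-1]
p,d,w=cloud("side"); print("sleeve side",fit(w,(.522,.025),.057,.068))
b=p[180:280,210:335,::-1]
cv2.imwrite("pics/c3.png",np.hstack([cv2.resize(a,(400,320)),cv2.resize(b,(400,320))]))
E
```

```text
cap (1214, array([ 0.4675, -0.3136,  0.025 ,  0.0419]), array([ 0.4686, -0.3132])) boss (171, array([ 0.4676, -0.3133,  0.0089,  0.048 ]), array([ 0.4679, -0.3135]))
[ 0.46808626 -0.30965901  0.2497222 ]
sleeve (173, array([0.5226, 0.024 , 0.0218, 0.0624]), array([0.5218, 0.0242])) tip (24, array([0.5215, 0.0238, 0.0056, 0.0777]), array([0.522 , 0.0244]))
sleeve side (141, array([0.5212, 0.0264, 0.0228, 0.0608]), array([0.5203, 0.0287]))
```

View pics/c3.png

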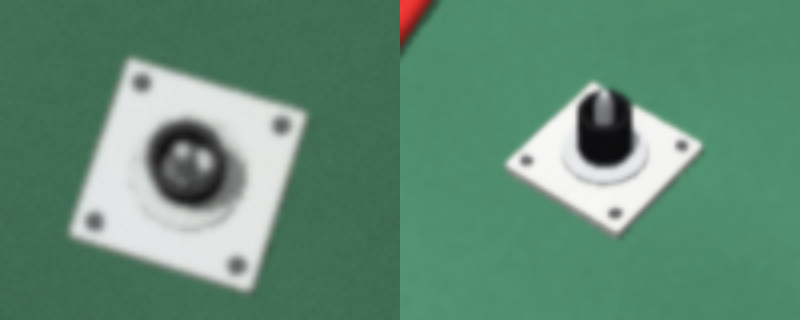

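The sleeve sits level and seated: its top is at 62 mm and it is concentric with the spindle, at about (190,165) in the left crop and (604,130) in the right. Next, the cap.

Request:
move_arm --series '[[1,[0,-2.5,0],[0,0,0]],[1,[0,0,-25],[0,0,0]],[1,[0,0,-25],[0,0,0]],[1,[0,0,-25],[0,0,0]],[1,[0,0,-25],[0,0,0]],[1,[0,0,-25],[0,0,0]],[1,[0,0,-25],[0,0,0]],[1,[0,0,-25],[0,0,0]],[1,[0,0,-20],[0,0,0]],[1,[0,0,-12],[0,0,0]],[1,[0,0,-10],[0,0,0]],[1,[0,0,0],[0,0,0]],[1,[0,0,0],[0,0,0]]]'

```text
time: 12.45
tool_pos: [0.4684, -0.3128, 0.0334]
eef_rot: [3.122, 0.351, 0.0]
wrist_force: [-0.6, -0.4, 0.9]
width: 0.0854
grasp_force: 0.0
```

Request:
move_arm --series '[[-1,[0,0,0],[0,0,0]],[-1,[0,0,0],[0,0,0]],[-1,[0,0,0],[0,0,0]],[-1,[0,0,0],[0,0,0]],[-1,[0,0,0],[0,0,0]],[-1,[0,0,0],[0,0,0]],[-1,[0,0,0],[0,0,0]],[-1,[0,0,0],[0,0,0]],[-1,[0,0,0],[0,0,0]],[-1,[0,0,0],[0,0,0]]]'

```text
time: 13.28
tool_pos: [0.4684, -0.313, 0.0341]
eef_rot: [3.121, 0.351, 0.002]
wrist_force: [-2.2, 2.6, 8.7]
width: 0.0492
grasp_force: 40.8
```

Request:
move_arm --series '[[-1,[0,0,10],[0,0,0]],[-1,[0,0,20],[0,0,0]],[-1,[0,0,25],[0,0,0]],[-1,[0,0,25],[0,0,0]],[-1,[0,0,20],[0,0,0]],[-1,[0,0,10],[0,0,0]],[-1,[0,0,0],[0,0,0]],[-1,[0,0,0],[0,0,0]]]'

```text
time: 13.95
tool_pos: [0.4679, -0.3127, 0.1426]
eef_rot: [3.122, 0.351, -0.0]
wrist_force: [-0.4, 0.7, -1.2]
width: 0.0491
grasp_force: 42.0
```

Request:
move_arm --series '[[-1,[2,12,0],[0,0,0]],[-1,[4,22,0],[0,0,0]],[-1,[4,25,0],[0,0,0]],[-1,[4,25,0],[0,0,0]],[-1,[4,25,0],[0,0,0]],[-1,[4,25,0],[0,0,0]],[-1,[4,25,0],[0,0,0]],[-1,[4,25,0],[0,0,0]],[-1,[4,25,0],[0,0,0]],[-1,[4,25,0],[0,0,0]],[-1,[4,25,0],[0,0,0]],[-1,[4,25,0],[0,0,0]],[-1,[4,25,0],[0,0,0]],[-1,[3,18,0],[0,0,0]],[-1,[1,10,0],[0,0,0]],[-1,[0,0,0],[0,0,0]],[-1,[0,0,0],[0,0,0]],[-1,[0,0,0],[0,0,0]]]'

```text
time: 15.45
tool_pos: [0.5217, 0.0235, 0.1424]
eef_rot: [3.122, 0.35, -0.001]
wrist_force: [0.3, -0.2, -1.0]
width: 0.0491
grasp_force: 42.0
```

```bash
python3 - <<'E' 2>/dev/null
from h import *
p,d,w=cloud("wrist"); print("boss",fit(w,(.522,.025),.153,.164,.014)); print("cap",fit(w,(.522,.025),.146,.153,.027)); print("all",fit(w,(.522,.025),.143,.165,.026))
cv2.imwrite("pics/w4.png",p[...,::-1]);s=get_state();print(s["tool_pos"],s["wrist_force"],s["width"])
E
```

```text
boss (1246, array([0.5219, 0.0225, 0.0096, 0.1562]), array([0.5224, 0.0225]))
cap (7460, array([0.5247, 0.0233, 0.0288, 0.1502]), array([0.5245, 0.0231]))
all (9548, array([0.5239, 0.023 , 0.0282, 0.1504]), array([0.5245, 0.0241]))
[0.52182302 0.02337842 0.14258264] [-0.52205375 -1.03077246 -2.01930485] 0.04932094201030312
```

View pics/w4.png

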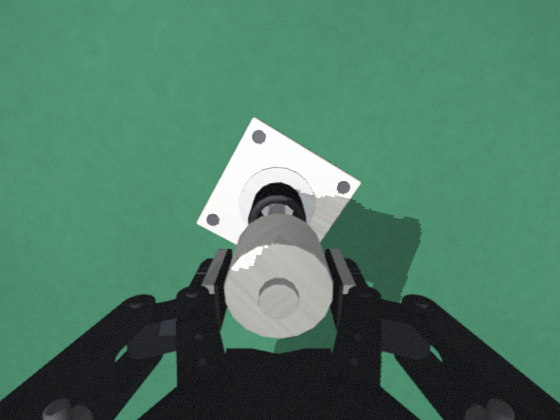

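The cap is held level, boss at (278,298), in line with the sleeve at (277,205). Lowering.

Request:
move_arm --series '[[-1,[0.2,1.2,0],[0,0,0]],[-1,[0,0,-8],[0,0,0]],[-1,[0,0,-10],[0,0,0]],[-1,[0,0,-10],[0,0,0]],[-1,[0,0,-8],[0,0,0]],[-1,[0,0,-5],[0,0,0]],[-1,[0,0,0],[0,0,0]],[-1,[0,0,-1],[0,0,0]],[-1,[0,0,-1],[0,0,0]],[-1,[0,0,-1],[0,0,0]],[-1,[0,0,0],[0,0,0]],[-1,[0,0,0],[0,0,0]]]'

```text
time: 16.5
tool_pos: [0.5223, 0.0254, 0.0991]
eef_rot: [3.122, 0.351, 0.001]
wrist_force: [-0.4, 0.9, -1.6]
width: 0.0492
grasp_force: 42.0
```

Request:
move_arm --series '[[-1,[0,0,-0.7],[0,0,0]],[-1,[0,0,0],[0,0,0]]]'

```text
time: 16.67
tool_pos: [0.5223, 0.0254, 0.0982]
eef_rot: [3.122, 0.351, 0.0]
wrist_force: [-0.8, -0.0, -0.9]
width: 0.0493
grasp_force: 42.0
```

Request:
move_arm --series '[[-1,[0,0,-0.7],[0,0,0]],[-1,[0,0,0],[0,0,0]]]'

```text
time: 16.83
tool_pos: [0.5222, 0.0254, 0.0974]
eef_rot: [-3.122, -0.351, 0.0]
wrist_force: [0.1, 1.3, -1.7]
width: 0.049
grasp_force: 42.0
```

Request:
move_arm --series '[[-1,[0,0,-0.7],[0,0,0]],[-1,[0,0,0],[0,0,0]]]'

```text
time: 17.0
tool_pos: [0.5222, 0.0254, 0.0966]
eef_rot: [-3.122, -0.351, 0.0]
wrist_force: [0.7, 0.3, -1.3]
width: 0.049
grasp_force: 42.0
```

Request:
move_arm --series '[[-1,[0,0,-0.6],[0,0,0]],[-1,[0,0,0],[0,0,0]]]'

```text
time: 17.17
tool_pos: [0.5223, 0.0254, 0.0961]
eef_rot: [3.122, 0.351, 0.0]
wrist_force: [0.8, -0.5, -1.2]
width: 0.0491
grasp_force: 42.1
```

Request:
move_arm --series '[[-1,[0,0,-0.6],[0,0,0]],[-1,[0,0,0],[0,0,0]]]'

```text
time: 17.33
tool_pos: [0.5225, 0.0254, 0.0961]
eef_rot: [3.122, 0.351, 0.001]
wrist_force: [-3.4, -1.1, 5.2]
width: 0.0486
grasp_force: 42.7
```

Request:
move_arm --series '[[-1,[0,0,-0.5],[0,0,0]],[-1,[0,0,0],[0,0,0]]]'

```text
time: 17.5
tool_pos: [0.5226, 0.0255, 0.096]
eef_rot: [3.122, 0.351, 0.002]
wrist_force: [-3.6, -0.9, 10.9]
width: 0.0492
grasp_force: 43.2
```

Contact at the expected 96 mm. I'm releasing, rising and moving clear.

Request:
move_arm --series '[[-1,[0,0,0.5],[0,0,0]],[1,[0,0,0],[0,0,0]],[1,[0,0,0],[0,0,0]],[1,[0,0,0],[0,0,0]],[1,[0,0,0],[0,0,0]],[1,[0,0,0],[0,0,0]],[1,[0,0,0],[0,0,0]],[1,[0,0,0],[0,0,0]],[1,[0,0,10],[0,0,0]],[1,[0,0,20],[0,0,0]],[1,[0,0,25],[0,0,0]],[1,[0,0,25],[0,0,0]],[1,[0,0,25],[0,0,0]],[1,[0,0,25],[0,0,0]],[1,[0,0,20],[0,0,0]],[1,[0,0,0],[0,0,0]]]'

```text
time: 18.83
tool_pos: [0.5233, 0.0254, 0.2506]
eef_rot: [3.121, 0.351, 0.011]
wrist_force: [0.0, -0.4, 0.4]
width: 0.0854
grasp_force: 0.0
```

Request:
move_arm --series '[[1,[-4,-20,0],[0,0,0]],[1,[-4,-25,0],[0,0,0]],[1,[-4,-25,0],[0,0,0]],[1,[-4,-25,0],[0,0,0]],[1,[-4,-25,0],[0,0,0]],[1,[-4,-25,0],[0,0,0]],[1,[-4,-25,0],[0,0,0]],[1,[-4,-25,0],[0,0,0]],[1,[-4,-25,0],[0,0,0]],[1,[-2,-15,0],[0,0,0]],[1,[0,0,0],[0,0,0]],[1,[0,0,0],[0,0,0]]]'

```text
time: 19.83
tool_pos: [0.484, -0.2098, 0.2454]
eef_rot: [-3.122, -0.349, 0.001]
wrist_force: [0.1, 0.2, 0.5]
width: 0.085
grasp_force: 0.0
```

```bash
python3 - <<'E' 2>/dev/null
from h import *
p,d,w=cloud("top")
print("cap",fit(w,(.522,.025),.099,.1075),"boss",fit(w,(.522,.025),.1085,.12),"foot",fit(w,(.522,.025),.016,.022))
a=p[170:250,210:310,::-1]
p,d,w=cloud("side"); print("cap side",fit(w,(.522,.025),.098,.107),"boss",fit(w,(.522,.025),.108,.12))
b=p[180:280,210:335,::-1]
cv2.imwrite("pics/c5.png",np.hstack([cv2.resize(a,(400,320)),cv2.resize(b,(400,320))]))
E
```

```text
cap (379, array([0.5229, 0.0245, 0.025 , 0.1045]), array([0.522 , 0.0242])) boss (55, array([0.5229, 0.0247, 0.0088, 0.1104]), array([0.5228, 0.0247])) foot (236, array([0.5183, 0.0295, 0.044 , 0.0187]), array([0.5095, 0.021 ]))
cap side (228, array([0.521 , 0.0273, 0.0263, 0.103 ]), array([0.5203, 0.0301])) boss (26, array([0.5185, 0.0271, 0.0107, 0.1099]), array([0.52  , 0.0279]))
```

View pics/c5.png

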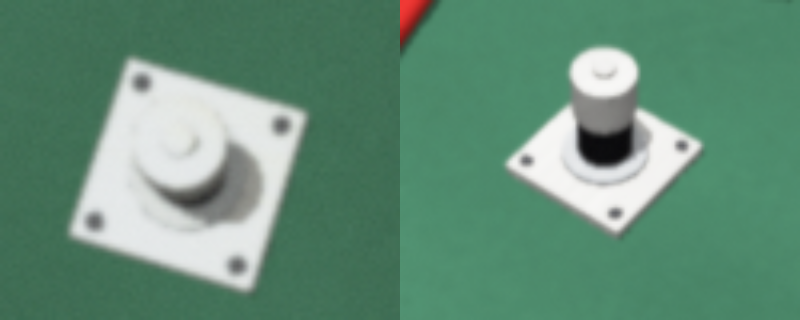

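The cap sits level on the sleeve, at about (604,85) in the right crop. Its top is at 104 mm and its boss at 110 mm, as it should be.

```bash
python3 -c "from cell import sign_off; print(sign_off())"
```

```text
the job is handed in; nothing more can be done
None
```

The tall sleeve is down on the spindle's foot with the end cap level on top covering the tip; both are released, the arm is clear, and the job was handed in at about 20 s of the 58 s allowed.

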